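# Hold a sensor against the spring stop of an assembly jig

### The arm

A 6-joint arm with a two-finger parallel gripper is mounted at the origin on a cart in front of the work surface, level with it; the furniture and walls round the work are solid. World frame = base frame: x ahead of the robot, y to its left, z up, the work surface at z = 0. Lengths are in m, angles in rad, forces in N, time in s.
With the tool pointing down it reaches from about 0.3 to 0.95 m from the base axis. Payload 3.1 kg.
Tool frame: the origin (TCP) lies on the centre line of the jaws, within the pads' length; the fingertips stand 25 mm ahead of it and the grasp point (between the pads) lies 6 mm ahead of it (robot.finger_overhang is the distance from the TCP to the fingertips, in m); z points along the fingers, y is the direction in which the jaws open and shut (so a half turn about z gives the same grasp; the last joint's range is limited). The gripper opens to 85 mm and grips with 20 to 120 N. Pads are 22 mm wide; open, the fingers measure 114 mm over their backs; the gripper's body (76 mm by 85 mm) begins 54 mm behind the grasp point. The pads swing forward as they close: fully open they stand 13 mm farther back than shut.
Start: joints at [-1.203, 0.308, 1.634, -0, 1.2, -0.07], TCP at [0.265, -0.566, 0.236] pointing down, gripper open.
Joint ranges: [-3.06, 3.06], [-0.79, 1.96], [0.05, 2.63], [-1.19, 4.34], [0.05, 2.64], [-2.94, 2.94]. Speed limits (rad/s): [2.79, 2.79, 3.14, 3.14, 3.14, 3.14].

### API

Orientations are given as a rotation vector (axis times angle).
In Python, from station import monitor, vision, robot gives the robot as it stands.
- The arm moves only by the tool arm_command, never from a script. Its argument "increments" is text: rows parted by semicolons, each of 7 numbers parted by spaces: the closure in counts, from 0 (fully open) to 255 (shut), then the shift along the tool's x, y, z in m, then the turn, a rotation vector about the tool's x, y, z in rad. In form: gripper x y z wx wy wz; .... A call has 1 to 8 rows; each row shifts and turns the commanded pose from where the row before left it, along the tool's axes as they then stand; what a row does not reach is not made up. A row lasts 1/8 s, in which the tool goes at most 62.5 mm and 10.7 degrees, less where a joint would pass 70% of its speed; a pose out of reach is approached as far as the arm can. A call is refused whole if a number of a shift passes 0.0625 or a number of a turn 0.188, either way. A call with a gripper value outside its range is refused whole. The fingers move at their own pace and stop on an object; "grip_force" is the grip in N (left out, the last holds). Time passes only in rows, so rows that do not move let the fingers close. It gives the time, the measured TCP pose, the force and the opening at its end, in the units of the state.
- monitor.read_state(): the state, without advancing time (a new reading comes with each control period).
- vision.capture(name): name is "scene" or "top" or "wrist"; returns the picture (480x640x3 uint8, blue, green, red); there is no depth.
- vision.get_calibration(name): a dict with "mtx" (3x3 intrinsics, pixels), "xyz" and "attitude" of the camera in the world. Camera axes: x right, y up, looking along -z (the intrinsics and any distortion apply to the point x, -y, -z); pixel columns grow to the right and rows downward; lengths in m; the calibration is good to about 2 mm. A picture is of the moment at which its call begins: read the wrist's pose just before it. get_calibration takes no time and is no camera call; for the wrist camera it gives the pose at the moment of the call.
- robot.hand_in(): hands the job in, once; it reports no verdict.
Trained networks look in the newest picture that a camera, given by its name, has taken for a name from the list of things; names that differ only in an ending like _2 or _b are one class to them, and where a whole thing is asked for, a point or a joint stands for the part that bears it (a point fixed in the world has none). Each returns a list of dicts, best first, with "confidence" (0 to 1); they miss things now and then, are a little off and sometimes report something else, mostly with a low value. They report only what shows in the picture. A call takes as long as a camera call.
- vision.recognise(query, camera): "uv" ([column, row] in pixels, amid what is visible of it).
- vision.regions_of(query, camera): "pixels" (480x640 bool, what is visible of it) and "uv" ([column, row] in pixels, amid what is visible of it).
The state is a dict: "t": time; "joint_pos": joint angles; "qvel": joint speeds; "effort": joint torques, N m; "tool_pos": TCP position; "tool_rot": TCP orientation; "ft_force": force on the tool from outside, world axes, zero at the start; "ft_torque": the same for the moment, N m; "gripper_width": finger opening in m.
Only numpy, scipy, OpenCV 4.12 (cv2) and the standard library are available. Lean on these libraries where they do the work, as an engineer would, in place of code of your own. Each camera call takes 0.05 s, during which the arm holds its last target.

### The job

Pull open the drawer of the low grey unit, take out the small flanged sensor and set it upright on the deck of the assembly jig, its flange flat against the spring-loaded stop plate and centred so that the screw holes line up. Push the plate back with the sensor until the plate's pointers stand between the two ridges on the side rails (about 10 N), never to the end of its travel. Finish while still gripping the sensor and holding it there with that steady push, so that a colleague can drive the screws, and leave the mouse and the sample pot where they are.

Things in the scene. Friction and masses are not known exactly. Their poses are not given: they have to be found in the camera images.
- drawer_handle (a point): middle of the drawer's bar handle: a steel bar 10 mm thick and 100 mm long between its two legs, level, parallel to the drawer front and 45 mm in front of it, 55 mm above the worktop, 30 mm below the top of the drawer unit. The point's axes: x points into the unit (the drawer pulls out along -x), y along the bar, z up.
- drawer (a joint): how far the drawer is pulled out, in m: 0 shut, 0.15 fully open; it slides level with 2 N of friction and stays where it is left. It starts shut or up to 0.02 open.
- cabinet: low grey drawer unit, 175 deep (x) x 240 wide (y) x 85 high, fixed on the worktop; origin under its centre, front 87.5 mm along -x (towards the robot), z up. The drawer's floor is 14 mm above the worktop, its side walls rise to 54 mm, its front to 78 mm; inside it is 208 mm wide and 151 mm deep.
- sensor: sensor, about 0.22 kg, upright and loose in the drawer, +x away from the robot give or take 0.6 rad. Grey housing 46 long (x -22 to +24) x 34 wide (y, grip here) x 46 high; aluminium flange 6 thick x 62 wide x 50 high at its +x end (to x +30), screw holes at y +-23, z 25; brass stub 16 diameter x 8 long at the -x end. Origin at the underside, under the middle of the housing; z up.
- sensor_front (a point): middle of the lower edge of the flange's front face, 30 mm along +x from the sensor's origin; the same axes as the sensor.
- jig: assembly jig fixed on the worktop: aluminium base plate 240 (x) x 150 (y) x 12 high whose top is the deck; origin under its centre, z up. Towards -x the deck is open. Towards +x stand two side rails (14 mm high, inner faces at y +-62), the stop plate between them, and a dark block 55 mm high at the end that holds its springs.
- stop_face (a point): middle of the lower edge of the stop plate's front face, at deck height (12 mm above the worktop); moves with the plate. Upright steel plate 10 thick x 118 wide x 56 high; its face looks along -x of the jig, it is pushed back along +x. y along the plate, z up. Its two screw holes at y +-23, z 25 match those of the flange.
- stop (a joint): how far the stop plate is pushed back, in m: 0 at rest, 0.04 at the end of its travel. Spring of 500 N/m, so 0.02 is 10 N. On each side a pointer on the plate passes over two small ridges on the rail, at 0.014 and 0.026.
- mouse: black computer mouse, 122 x 60 x 40 mm, loose on the worktop; origin at its underside. A bystander.
- sample_pot: sample pot with a white screw lid, 50 mm diameter x 66 high, loose on the worktop behind the jig; origin under its centre. A bystander.

How it is judged:
By the outcome, as a careful person would: the job done as asked, in the order asked, and still so for the second after the job is handed in, while the arm keeps its last pose, push and grip.
It also fails if it takes over 56 s, if anything falls off the work surface, if the arm or the gripper's body presses on something with over 40 N, if the wrist force passes 120 N, or if a joint passes its speed limit or range.

## Working session

There is one attempt and no reset: what is moved stays moved. The work goes in short steps, Python scripts to look and compute and a tool call to move; the robot and the scene stay as the last step left them, time stands still between calls to the robot, and variables do not carry over. Pictures are saved under pics/ and viewed, and the job is handed in when it is done.

Besides the shell and the picture viewer there is one more tool, called after "Request:" as name(argument=value, ...), one argument or row to a line, values as JSON. arm_command: Moves the arm, as the interface text tells. Its arguments: {"type":"object","properties":{"increments":{"type":"string"},"grip_force":{"type":"number"}},"required":["increments"]}

```bash
ls; mkdir -p pics
python3 - <<'E'
from station import monitor, vision, robot
import cv2,numpy as np
print(monitor.read_state()); print(robot.finger_overhang)
for n in ["scene","top","wrist"]:
    c=vision.get_calibration(n); print(n,c)
    cv2.imwrite(f"pics/{n}0.png",vision.capture(n))
print(monitor.read_state()['t'])
E
```

```text
pics
{'t': 0.0, 'joint_pos': array([-1.20267818e+00,  3.09033096e-01,  1.63521114e+00, -6.84309987e-06,
        1.19970152e+00, -6.96907665e-02]), 'qvel': array([ 0.00025756,  0.0013238 ,  0.00036605, -0.00107799, -0.00059998,
        0.00043524]), 'effort': array([-7.00887977e-04, -4.15255165e+01, -2.76664782e+01, -9.92828177e-05,
        1.02037849e-02, -1.15253667e-05]), 'tool_pos': array([ 0.26465342, -0.56528958,  0.23501787]), 'tool_rot': array([-3.06435011e+00, -6.81728062e-01,  5.58973002e-04]), 'ft_force': array([ 0.25737634, -0.09792426,  0.32024794]), 'ft_torque': array([-0.04049639, -0.01941218,  0.00805784]), 'gripper_width': 0.0854645234962044}
0.025
scene {'mtx': array([[584.42129459,   0.        , 310.08787513],
       [  0.        , 584.42129459, 249.44669896],
       [  0.        ,   0.        ,   1.        ]]), 'xyz': array([0.06571339, 0.92367089, 0.68549808]), 'attitude': array([ 0.36355462, -1.33105128, -2.33732239])}
top {'mtx': array([[501.26935925,   0.        , 324.02439404],
       [  0.        , 501.26935925, 233.08299997],
       [  0.        ,   0.        ,   1.        ]]), 'xyz': array([0.41373628, 0.01507025, 0.96361296]), 'attitude': array([ 0.16061148, -0.16605737, -1.55145537])}
wrist {'mtx': array([[418.61810626,   0.        , 318.15200703],
       [  0.        , 418.61810626, 238.72031491],
       [  0.        ,   0.        ,   1.        ]]), 'xyz': array([ 0.32859701, -0.53489401,  0.37255341]), 'attitude': array([-0.24762533,  0.1598756 , -1.12548788])}
0.15
```

View pics/top0.png

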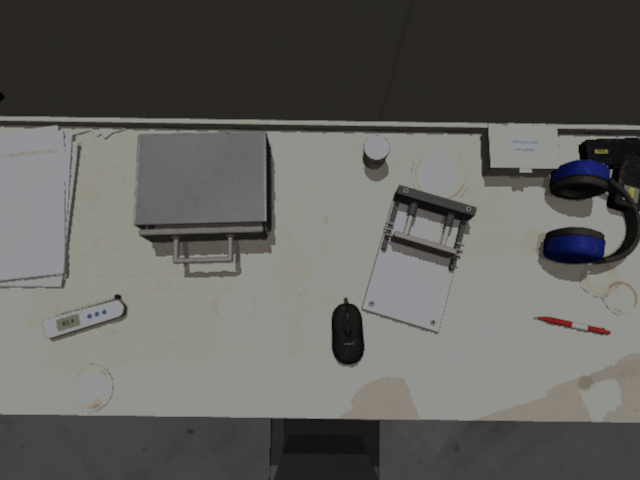

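View pics/scene0.png

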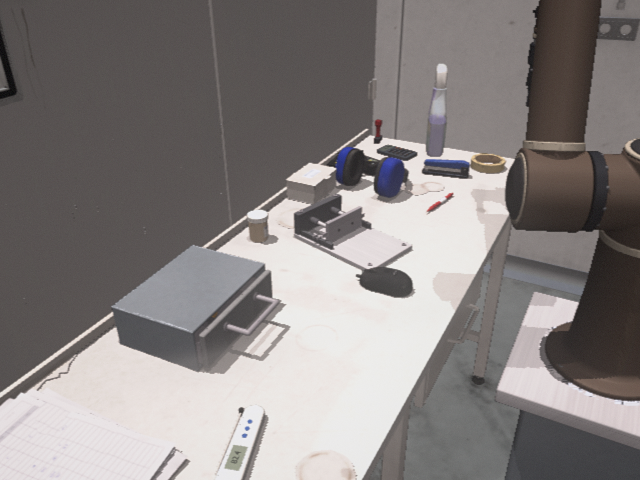

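```bash
cat > h.py <<'E'
from station import monitor, vision, robot
import cv2,numpy as np
from scipy.spatial.transform import Rotation as R
def cal(n):
    c=vision.get_calibration(n); return c['mtx'],np.array(c['xyz']),R.from_rotvec(c['attitude']).as_matrix()
def ray(c,uv):
    K,p,A=c; x=(uv[0]-K[0,2])/K[0,0]; y=(uv[1]-K[1,2])/K[1,1]
    return p, A@np.array([x,-y,-1.])
def onz(c,uv,z):
    p,d=ray(c,uv); return p+d*(z-p[2])/d[2]
def proj(c,P):
    K,p,A=c; q=(np.atleast_2d(P)-p)@A
    return np.c_[K[0,0]*q[:,0]/-q[:,2]+K[0,2], K[1,1]*-q[:,1]/-q[:,2]+K[1,2]]
def st():
    s=monitor.read_state(); T=R.from_rotvec(s['tool_rot']).as_matrix()
    return s,T
E
python3 - <<'E'
from h import *
im=cv2.imread('pics/top0.png')
a=im[120:280,120:290]; b=im[180:340,350:490]
cv2.imwrite('pics/ca.png',cv2.resize(a,None,fx=4.5,fy=3.75*1.0,interpolation=cv2.INTER_CUBIC)[:600,:800])
cv2.imwrite('pics/cb.png',cv2.resize(b,None,fx=3.75,fy=3.75,interpolation=cv2.INTER_CUBIC))
E
```

```text
(no output)
```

View pics/ca.png

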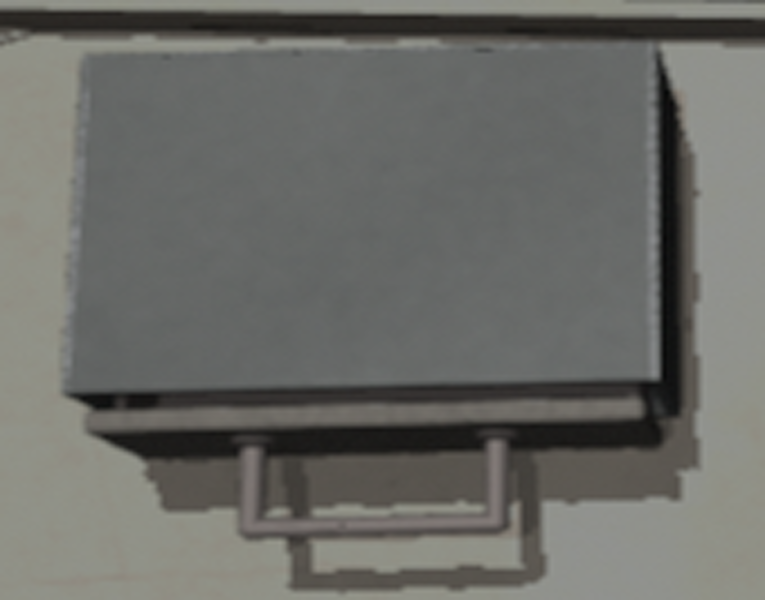

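View pics/cb.png

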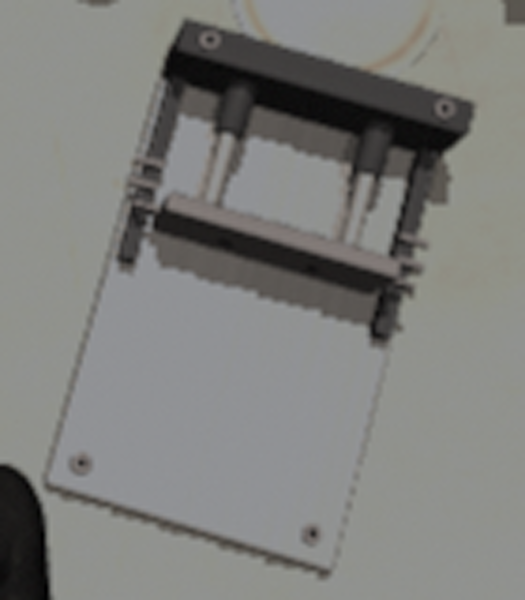

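Run:
```python
from h import *
c=cal('top')
A=lambda u,v:(120+(u+.5)/4.5-.5,120+(v+.5)/3.75-.5)
B=lambda u,v:(350+(u+.5)/3.75-.5,180+(v+.5)/3.75-.5)
np.set_printoptions(precision=4,suppress=True)
h1=onz(c,A(245,527),.058);h2=onz(c,A(502,522),.058);print('handle',h1,h2,(h1+h2)/2,np.linalg.norm(h1-h2))
P=[onz(c,A(*p),.085) for p in [(85,57),(655,45),(68,392),(655,380)]];print('cab',*P, np.mean(P,0))
d=P[3]-P[2];print('cab yaw',np.arctan2(d[0],-d[1]),np.linalg.norm(d)); d=P[1]-P[0];print(np.arctan2(d[0],-d[1]),np.linalg.norm(d))
d=h2-h1;print('handle yaw',np.arctan2(d[0],-d[1]))
j1=onz(c,B(46,485),.012);j2=onz(c,B(330,573),.012);print('jig near',j1,j2);d=j2-j1;y=np.arctan2(d[0],-d[1]);print(y,np.linalg.norm(d))
p1=onz(c,B(170,198),.068);p2=onz(c,B(400,268),.068);d=p2-p1;print('plate',p1,p2,np.arctan2(d[0],-d[1]),np.linalg.norm(d))
s1=onz(c,B(79,463),.012);s2=onz(c,B(311,534),.012);d=s2-s1;print('screws',s1,s2,np.arctan2(d[0],-d[1]),np.linalg.norm(d))
for q in ['drawer_handle','cabinet','jig','stop_face','mouse','sample_pot']:
    vision.capture('top') if q=='drawer_handle' else 0
    r=vision.recognise(q,'top')
    print(q,[(np.round(x['uv'],1),round(x['confidence'],2)) for x in r[:2]], onz(c,r[0]['uv'],.03) if r else '')
```

```text
handle [0.5511 0.2859 0.058 ] [0.5549 0.182  0.058 ] [0.553  0.2339 0.058 ] 0.1039632044794809
cab [0.7821 0.3616 0.085 ] [0.792  0.1257 0.085 ] [0.6113 0.3532 0.085 ] [0.6204 0.1194 0.085 ] [0.7014 0.24   0.085 ]
cab yaw 0.0390632101180522 0.233948353281075
0.04177971114025753 0.23609775780357042
handle yaw 0.03710263367560085
jig near [ 0.4701 -0.06    0.012 ] [ 0.4286 -0.2011  0.012 ]
-0.2860572779858553 0.1470837199632288
plate [ 0.6061 -0.1165  0.068 ] [ 0.573  -0.2273  0.068 ] -0.29043998954535444 0.11564345574792316
screws [ 0.4813 -0.0767  0.012 ] [ 0.4476 -0.1923  0.012 ] -0.2834701140771602 0.12044238177611546
drawer_handle [(array([201.6, 235.2]), 0.65), (array([425.1, 246.5]), 0.19)] [0.6039 0.2456 0.03  ]
cabinet [(array([203.5, 185.8]), 0.83)] [0.7017 0.2481 0.03  ]
jig [(array([425.2, 246.3]), 0.46)] [ 0.5882 -0.179   0.03  ]
stop_face [(array([421.9, 244.7]), 0.77)] [ 0.5912 -0.1728  0.03  ]
mouse [(array([346.4, 336.4]), 0.69), (array([204.2, 184.6]), 0.28)] [ 0.4191 -0.0302  0.03  ]
sample_pot [(array([374.3, 150.8]), 0.74), (array([424.8, 242.3]), 0.19)] [ 0.7785 -0.084   0.03  ]
```

Request:
arm_command(
  increments="135 0 0 0 0 0 -0.168; 135 0 0 0 0 0 -0.168; 135 0 0 0 0 0 -0.168; 135 0 0 0 0 0 -0.168; 135 0 0 0 0 0 -0.168; 135 0 0 0 0 0 -0.168; 135 0 0 0 0 0 -0.165",
  grip_force=40,
)

```text
t: 1.38
tool_pos: [0.2649, -0.5661, 0.2363]
tool_rot: [2.17, 2.271, -0.0]
ft_force: [-0.9, -0.7, 0.8]
gripper_width: 0.04
```

Run:
```python
from h import *
np.set_printoptions(precision=4,suppress=True)
s,T=st();print(s['t'],s['tool_pos'],s['gripper_width'],s['joint_pos']);print(T)
print('to target',T.T@(np.array([.553,.234,.20])-s['tool_pos']), T.T@(np.array([.553,.234,.061])-s['tool_pos']))
```

```text
1.375 [ 0.2649 -0.5661  0.2363] 0.03998857190250484 [-1.2027  0.308   1.6338  0.      1.1997 -1.2482]
[[-0.0455  0.999   0.    ]
 [ 0.999   0.0455 -0.0001]
 [-0.0001  0.     -1.    ]]
to target [0.7862 0.3241 0.0363] [0.7862 0.3241 0.1753]
```

Request:
arm_command(
  increments="135 0.0491 0.0203 0 0 0 0; 135 0.0491 0.0203 0 0 0 0; 135 0.0491 0.0203 0 0 0 0; 135 0.0491 0.0203 0 0 0 0; 135 0.0491 0.0203 0 0 0 0; 135 0.0491 0.0203 0 0 0 0; 135 0.0491 0.0203 0 0 0 0; 135 0.0491 0.0203 0 0 0 0",
)

```text
t: 2.38
tool_pos: [0.4121, -0.1656, 0.2367]
tool_rot: [2.176, 2.264, 0.001]
ft_force: [-0.4, -0.5, -0.5]
gripper_width: 0.04
```

Request:
arm_command(
  increments="135 0.0491 0.0203 0 0 0 0; 135 0.0491 0.0203 0 0 0 0; 135 0.0491 0.0203 0 0 0 0; 135 0.0491 0.0203 0 0 0 0; 135 0.0491 0.0203 0 0 0 0; 135 0.0491 0.0203 0 0 0 0; 135 0.0491 0.0203 0 0 0 0; 135 0.0491 0.0203 0 0 0 0; ",
)

```text
t: 3.38
tool_pos: [0.5586, 0.2337, 0.2365]
tool_rot: [2.176, 2.265, 0.001]
ft_force: [-0.7, -0.0, 0.9]
gripper_width: 0.0402
```

Run:
```python
from h import *
np.set_printoptions(precision=4,suppress=True)
s,T=st();print(s['t'],s['tool_pos'],s['gripper_width'],s['joint_pos']);print(T)
c=cal('wrist'); print(c); np.save('wc.npy',np.array([1])); 
im=vision.capture('wrist'); cv2.imwrite('pics/w1.png',im)
print(proj(c,[[.553,.234,.058],[.5511,.2859,.058],[.5549,.182,.058]]))
```

```text
3.375 [0.5586 0.2337 0.2365] 0.04016286404900289 [ 0.3244  0.2705  1.6818 -0.0003  1.1887  0.2842]
[[-0.0403  0.9992  0.0007]
 [ 0.9992  0.0403 -0.    ]
 [-0.      0.0007 -1.    ]]
(array([[418.6181,   0.    , 318.152 ],
       [  0.    , 418.6181, 238.7203],
       [  0.    ,   0.    ,   1.    ]]), array([0.5562, 0.3047, 0.3739]), array([[ 0.9992, -0.0381, -0.0117],
       [ 0.0398,  0.9604,  0.2758],
       [ 0.0007, -0.276 ,  0.9611]]))
[[310.1214 213.5127]
 [309.978  144.6595]
 [310.2484 276.6312]]
```

View pics/w1.png

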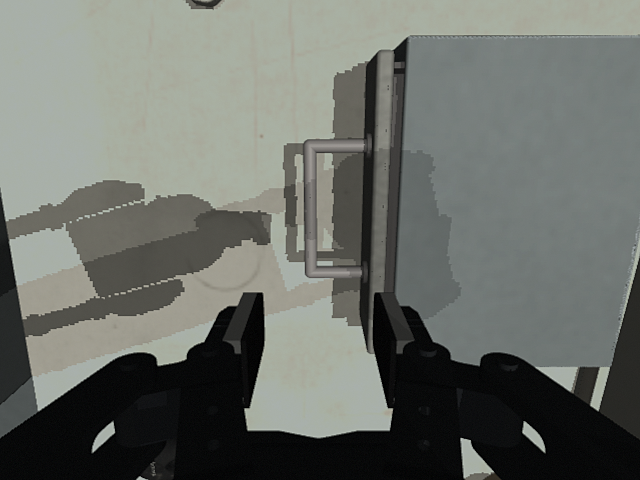

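Request:
arm_command(
  increments="135 0 -0.006 0.04 0 0 0; 135 0 0 0.04 0 0 0; 135 0 0 0.04 0 0 0; 135 0 0 0.03 0 0 0; 135 0 0 0.0255 0 0 0; 255 0 0 0 0 0 0; 255 0 0 0 0 0 0; 255 0 0 0 0 0 0",
  grip_force=40,
)

```text
t: 4.42
tool_pos: [0.5525, 0.2316, 0.0614]
tool_rot: [2.176, 2.265, 0.001]
ft_force: [0.1, -0.2, -4.8]
gripper_width: 0.0063
```

Request:
arm_command(
  increments="255 0 0 0 0 0 0; 255 0 0 0 0 0 0",
)

```text
t: 4.68
tool_pos: [0.5525, 0.2316, 0.0614]
tool_rot: [2.176, 2.265, 0.001]
ft_force: [1.0, -0.8, -1.9]
gripper_width: 0.0064
```

Run:
```python
from h import *
for n in ['wrist','scene']: cv2.imwrite(f'pics/{n}2.png',vision.capture(n))
im=cv2.imread('pics/scene2.png')[220:400,150:390]; cv2.imwrite('pics/s2c.png',cv2.resize(im,None,fx=3.3,fy=3.3,interpolation=cv2.INTER_CUBIC))
```

```text
(no output)
```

View pics/wrist2.png

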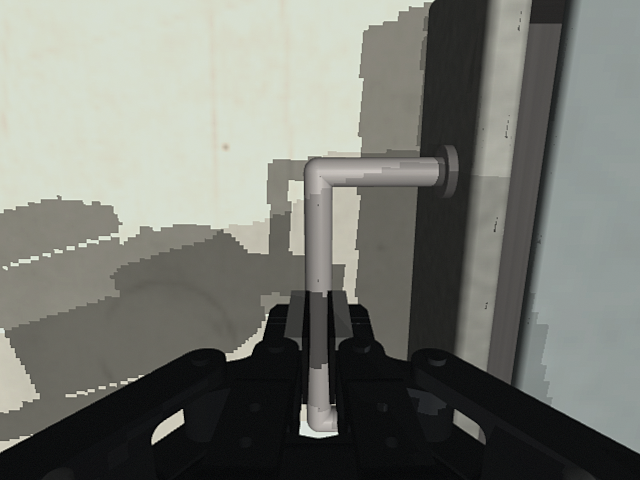

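View pics/s2c.png

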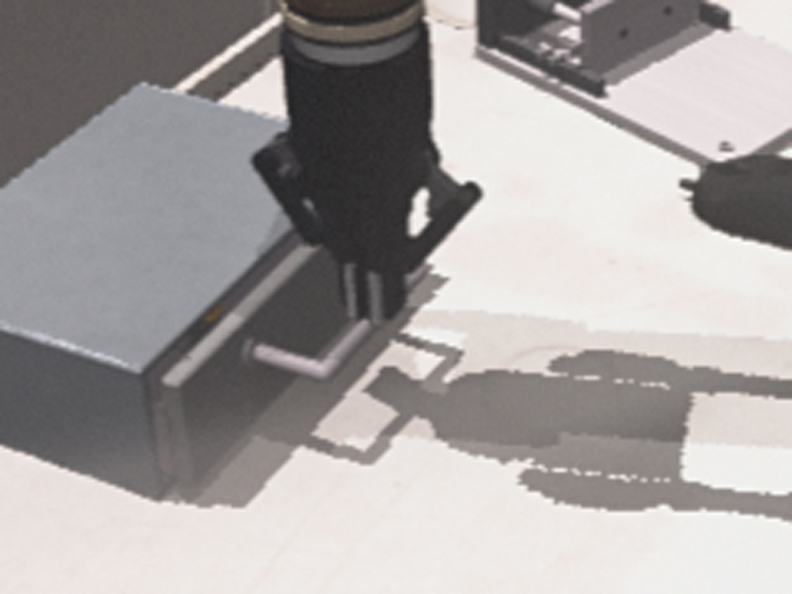

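Request:
arm_command(
  increments="255 0 -0.01 0 0 0 0; 255 0 -0.017 0 0 0 0; 255 0 -0.017 0 0 0 0; 255 0 -0.017 0 0 0 0; 255 0 -0.017 0 0 0 0; 255 0 -0.017 0 0 0 0; 255 0 -0.017 0 0 0 0; 255 0 -0.013 0 0 0 0",
)

```text
t: 5.78
tool_pos: [0.4263, 0.2263, 0.0613]
tool_rot: [2.175, 2.266, -0.0]
ft_force: [2.5, -4.9, 1.4]
gripper_width: 0.006
```

Run:
```python
from h import *
s,T=st();print(s['tool_pos'],s['ft_force'],s['gripper_width'])
for n in ['wrist','scene']: cv2.imwrite(f'pics/{n}3.png',vision.capture(n))
im=cv2.imread('pics/scene3.png')[220:400,150:390]; cv2.imwrite('pics/s3c.png',cv2.resize(im,None,fx=3.3,fy=3.3,interpolation=cv2.INTER_CUBIC))
```

```text
[0.42628344 0.22627507 0.06130637] [ 2.50252531 -4.93250099  1.40418371] 0.005976863755444196
```

View pics/wrist3.png

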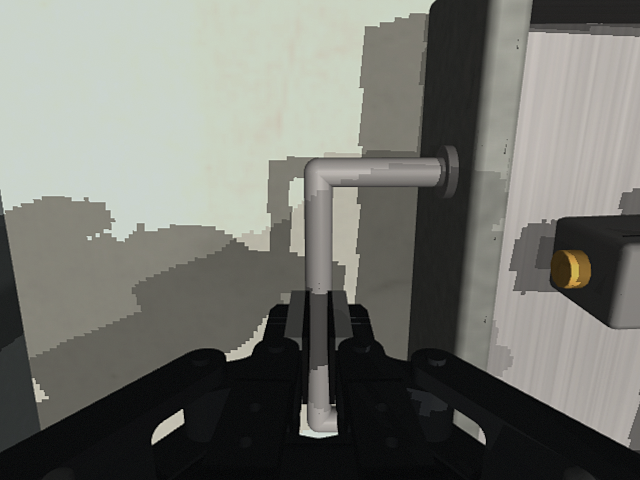

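View pics/s3c.png

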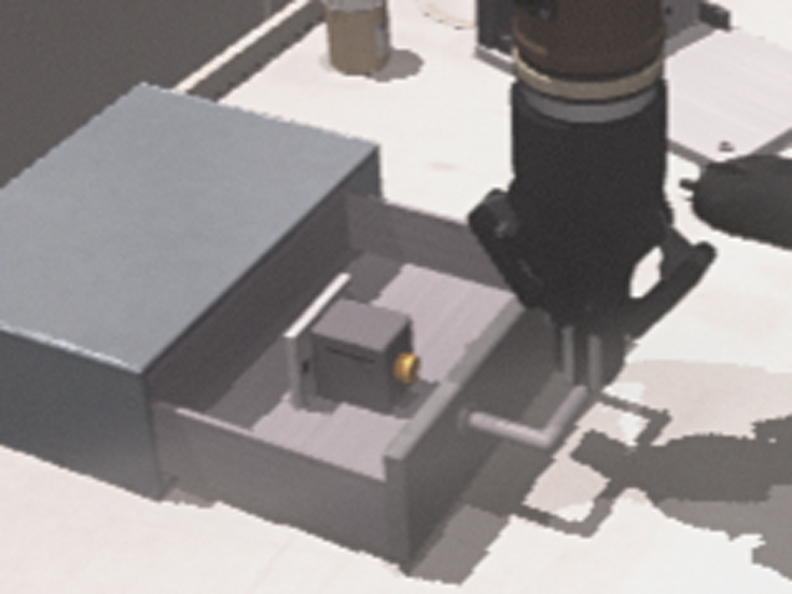

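Request:
arm_command(
  increments="150 0 0 0 0 0 0; 135 0 0 0 0 0 0; 135 0 0 -0.02 0 0 0; 135 0 0 -0.05 0 0 0; 135 0 0 -0.06 0 0 0; 135 0 -0.06 -0.05 0 0 0; 135 0 -0.06 0 0 0 0; 135 0 0 0 0 0 0",
)

```text
t: 6.88
tool_pos: [0.3148, 0.2217, 0.2298]
tool_rot: [-2.173, -2.266, 0.004]
ft_force: [0.9, 0.0, -0.4]
gripper_width: 0.0398
```

Run:
```python
from h import *
s,T=st();print(s['tool_pos'],s['tool_rot'],s['gripper_width'])
for n in ['wrist','scene','top']: cv2.imwrite(f'pics/{n}4.png',vision.capture(n))
im=cv2.imread('pics/top4.png')[120:320,120:320]; cv2.imwrite('pics/t4c.png',cv2.resize(im,None,fx=3,fy=3,interpolation=cv2.INTER_CUBIC))
im=cv2.imread('pics/scene4.png')[240:400,150:350]; cv2.imwrite('pics/s4c.png',cv2.resize(im,None,fx=3.7,fy=3.7,interpolation=cv2.INTER_CUBIC))
```

```text
[0.31475568 0.22167694 0.22978957] [-2.17257007 -2.26611053  0.00393399] 0.03983223495945993
```

View pics/t4c.png

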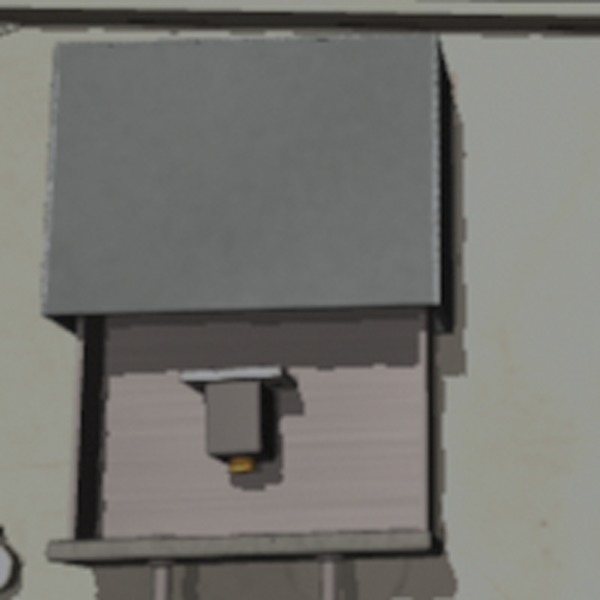

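View pics/s4c.png

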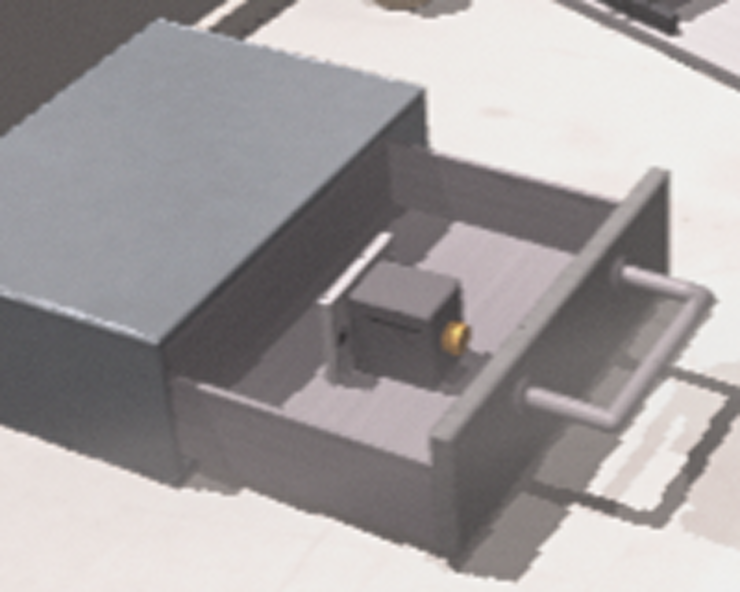

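View pics/wrist4.png

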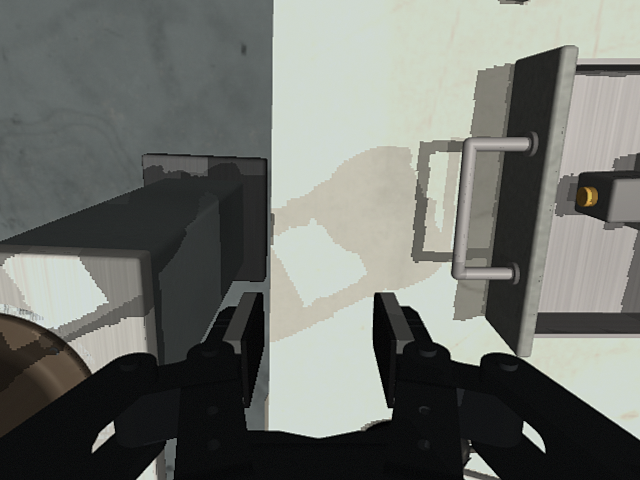

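Run:
```python
from h import *
np.set_printoptions(precision=4,suppress=True)
c=cal('top'); B=lambda u,v:(120+(u+.5)/3-.5,120+(v+.5)/3-.5)
f1=onz(c,B(181,375),.064);f2=onz(c,B(283,371.5),.064);d=f2-f1;print('flange',f1,f2,np.linalg.norm(d),np.arctan2(d[0],-d[1]))
H=[onz(c,B(*p),.060) for p in [(206,380),(260,378),(207,456),(262,456)]]
for h in H:print(h)
for a,b in [(2,0),(3,1)]:
    d=H[a]-H[b]; d=-d; print(np.arctan2(d[1],d[0]),np.linalg.norm(d))
for a,b in [(0,1),(2,3)]:
    d=H[b]-H[a]; print(np.arctan2(d[0],-d[1]),np.linalg.norm(d))
print(np.mean(H,0))
```

```text
flange [0.5788 0.2754 0.064 ] [0.5818 0.2136 0.064 ] 0.06185403121340484 0.048606722711403726
[0.5767 0.2611 0.06  ]
[0.5783 0.2283 0.06  ]
[0.5301 0.2573 0.06  ]
[0.5305 0.2241 0.06  ]
0.08144668893965211 0.04673105145114147
0.08627505334629562 0.04799900715413482
0.0513377321949422 0.032864467269268526
0.013333629033273058 0.03315821475684777
[0.5539 0.2427 0.06  ]
```

Request:
arm_command(
  increments="45 0.003 0.06 0 0 0 0; 45 0.003 0.06 0 0 0 0; 45 0.003 0.06 0 0 0 0; 45 0.003 0.058 0 0 0 0; 45 0 0 0 0 0 0.172; 45 0 0 0 0 0 0.172; 45 0 0 0 0 0 0.172; 45 0 0 0 0 0 0.172",
)

```text
t: 8.02
tool_pos: [0.5582, 0.2436, 0.2295]
tool_rot: [-2.818, -1.389, 0.001]
ft_force: [0.1, -0.7, -0.5]
gripper_width: 0.0706
```

Request:
arm_command(
  increments="45 0 0 0 0 0 0.172; 45 0 0 0 0 0 0.172; 45 0 0 0 0 0 0.172; 45 0 0 0 0 0 0.172; 45 0 0 0 0 0 0.172; 45 0 0 0 0 0 0",
)

```text
t: 8.78
tool_pos: [0.5578, 0.2437, 0.2297]
tool_rot: [3.14, 0.1, -0.001]
ft_force: [0.6, -0.9, -0.6]
gripper_width: 0.0705
```

Run:
```python
from h import *
s,T=st();print(s['tool_pos'],s['tool_rot'],s['gripper_width'],np.arctan2(T[1,1],T[0,1]));print(T)
c=cal('wrist');print(c[1:])
for n in ['wrist']: cv2.imwrite(f'pics/{n}5.png',vision.capture(n))
```

```text
[0.55781434 0.24366348 0.2297427 ] [ 3.13988311e+00  1.00212008e-01 -1.21171273e-03] 0.07045274742308322 -1.5069862731148271
[[ 9.97964534e-01  6.37667594e-02 -7.67508483e-04]
 [ 6.37666742e-02 -9.97964826e-01 -1.35095330e-04]
 [-7.74561061e-04  8.58788847e-05 -9.99999696e-01]]
(array([0.62819798, 0.24923677, 0.36708709]), array([[ 6.33197277e-02,  9.59103462e-01,  2.75882515e-01],
       [-9.97993227e-01,  6.07517997e-02,  1.78532445e-02],
       [ 3.62749339e-04, -2.76459344e-01,  9.61025546e-01]]))
```

View pics/wrist5.png

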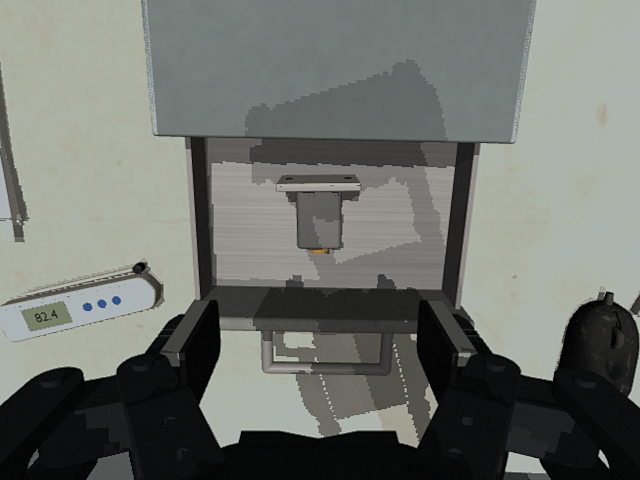

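Run:
```python
from h import *
im=cv2.imread('pics/wrist5.png')[165:265,260:380]; cv2.imwrite('pics/w5c.png',cv2.resize(im,None,fx=6,fy=6,interpolation=cv2.INTER_CUBIC))
```

```text
(no output)
```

View pics/w5c.png

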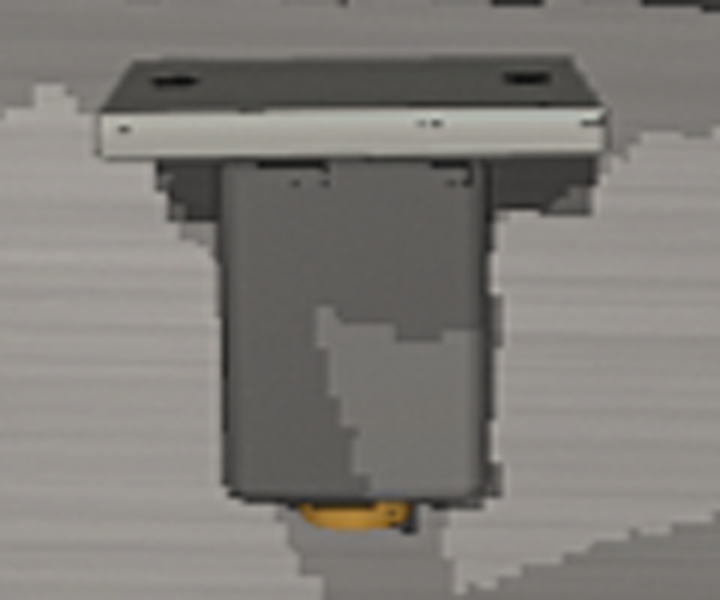

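Run:
```python
from h import *
np.set_printoptions(precision=4,suppress=True)
c=cal('wrist'); B=lambda u,v:(260+(u+.5)/6-.5,165+(v+.5)/6-.5)
def line(a,b,z):
    p,q=onz(c,B(*a),z),onz(c,B(*b),z); d=q-p; print(p,q,(p+q)/2,np.linalg.norm(d),'yaw',np.arctan2(d[0],-d[1]))
line((98,158),(606,155),.064); line((100,111),(608,108.5),.064); line((136,63),(574,58),.014)
line((219,170),(486,170),.06);line((226,494),(491,494),.06)
p=onz(c,B(352.5,170),.06);q=onz(c,B(358.5,494),.06);d=p-q;print(np.arctan2(d[1],d[0]),p,q)
```

```text
[0.5752 0.2767 0.064 ] [0.5795 0.2151 0.064 ] [0.5773 0.2459 0.064 ] 0.06177393876554313 yaw 0.07032600238387089
[0.5809 0.2767 0.064 ] [0.5852 0.2153 0.064 ] [0.583 0.246 0.064] 0.06145505437222768 yaw 0.06931634800557175
[0.5802 0.2764 0.014 ] [0.5849 0.2152 0.014 ] [0.5825 0.2458 0.014 ] 0.06139394596292515 yaw 0.07576962949106716
[0.5739 0.2621 0.06  ] [0.5761 0.2292 0.06  ] [0.575  0.2457 0.06  ] 0.032944871261460666 yaw 0.06437538043325136
[0.5322 0.2591 0.06  ] [0.5344 0.2253 0.06  ] [0.5333 0.2422 0.06  ] 0.03391836298468657 yaw 0.06432246048009013
0.08291713073766015 [0.575  0.2457 0.06  ] [0.5333 0.2422 0.06  ]
```

Request:
arm_command(
  increments="45 -0.005 0 0.04 0 0 -0.011; 45 0 0 0.04 0 0 0; 45 0 0 0.04 0 0 0; 45 0 0 0.04 0 0 0; 45 0 0 0.023 0 0 0; 45 0 0 0 0 0 0; 255 0 0 0 0 0 0; 255 0 0 0 0 0 0",
  grip_force=60,
)

```text
t: 9.82
tool_pos: [0.5532, 0.2439, 0.0495]
tool_rot: [-3.139, -0.117, -0.005]
ft_force: [0.3, -9.8, 6.1]
gripper_width: 0.034
```

Request:
arm_command(
  increments="255 0 0 0 0 0 0; 255 0 0 0 0 0 0; 255 0 0 0 0 0 0",
)

```text
t: 10.2
tool_pos: [0.5534, 0.244, 0.0498]
tool_rot: [-3.138, -0.116, -0.006]
ft_force: [-0.4, -0.5, 5.7]
gripper_width: 0.0324
```

Run:
```python
from h import *
s,T=st();print(s['tool_pos'],s['tool_rot'],s['gripper_width'],np.arctan2(T[1,1],T[0,1])+np.pi/2,s['ft_force'])
for n in ['wrist']: cv2.imwrite(f'pics/{n}6.png',vision.capture(n))
```

```text
[0.55336382 0.24402428 0.04980224] [-3.13837052 -0.11616928 -0.00601645] 0.032432232495212626 0.07399959260343647 [-0.4403435  -0.49296978  5.73039635]
```

View pics/wrist6.png

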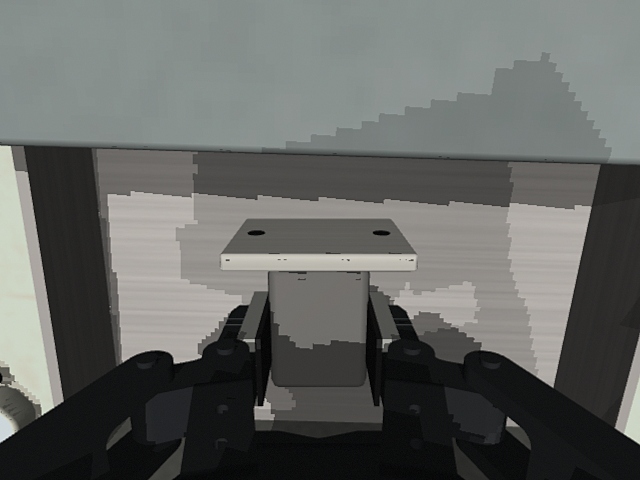

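Request:
arm_command(
  increments="255 0 0 -0.02 0 0 0; 255 0 0 -0.04 0 0 0; 255 0 0 -0.05 0 0 0; 255 0 0 -0.05 0 0 0; 255 0 0 0 0 0 0",
)

```text
t: 10.88
tool_pos: [0.5548, 0.2449, 0.2141]
tool_rot: [-3.136, -0.116, -0.017]
ft_force: [-0.1, 1.1, -2.3]
gripper_width: 0.0323
```

Run:
```python
from h import *
s,T=st();print(s['tool_pos'],s['tool_rot'],s['gripper_width'],np.arctan2(T[1,1],T[0,1])+np.pi/2,s['ft_force'])
for n in ['wrist']: cv2.imwrite(f'pics/{n}7.png',vision.capture(n))
im=cv2.imread('pics/wrist7.png')[200:400,200:440]; cv2.imwrite('pics/w7c.png',cv2.resize(im,None,fx=3,fy=3,interpolation=cv2.INTER_CUBIC))
```

```text
[0.55480676 0.24485053 0.21411614] [-3.13585513 -0.11603038 -0.0167002 ] 0.032318469841632586 0.07398560893929784 [-0.1287515   1.05541437 -2.26646669]
```

View pics/w7c.png

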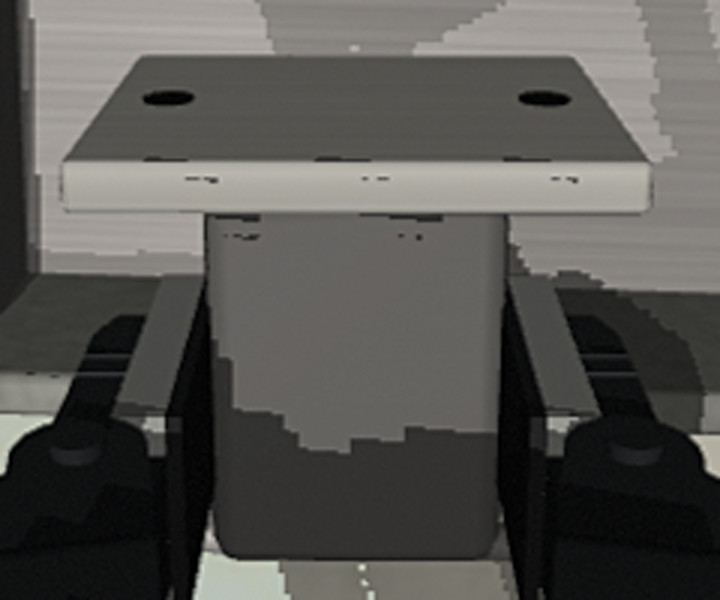

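```bash
cat >> h.py <<'E'
def sensor_pnp(c,obj,pix):
    """returns sensor pose in world"""
    K,p,A=c; Ac=A@np.diag([1,-1,-1])
    ok,r,t=cv2.solvePnP(np.array(obj,float),np.array(pix,float),K,None)
    e=cv2.projectPoints(np.array(obj,float),r,t,K,None)[0][:,0]-pix
    return Ac@R.from_rotvec(r[:,0]).as_matrix(), p+Ac@t[:,0], e
E
python3 - <<'E'
from h import *
np.set_printoptions(precision=4,suppress=True)
c=cal('wrist'); s,T=st()
pc=np.array([(66,160),(648,160),(137,57),(577,57),(168,98),(545,98),(64,211),(650,211)],float)
pix=np.c_[200+(pc[:,0]+.5)/3-.5,200+(pc[:,1]+.5)/3-.5]
obj=np.array([(30,31,50),(30,-31,50),(30,31,0),(30,-31,0),(30,23,25),(30,-23,25),(24,31,50),(24,-31,50)])/1000
S,t,e=sensor_pnp(c,obj,pix)
print(t,e); print(S)
print('rel rot',R.from_matrix(T.T@S).as_rotvec(), 'rel pos',T.T@(t-s['tool_pos']))
print(T)
E
```

```text
[0.552  0.2449 0.1731] [[-1.5085 -0.5581]
 [ 1.4528 -0.5623]
 [ 1.1939 -0.3248]
 [-1.3068 -0.3391]
 [ 1.1901  0.4189]
 [-0.9606  0.4106]
 [ 0.3176  0.4561]
 [-0.3739  0.46  ]]
[[ 0.9972 -0.0737  0.0099]
 [ 0.0737  0.9973  0.0005]
 [-0.0099  0.0002  1.    ]]
rel rot [3.1403 0.0003 0.0229] rel pos [-0.0007 -0.0008  0.0376]
[[ 0.9973  0.0739  0.0045]
 [ 0.0739 -0.9973  0.0017]
 [ 0.0047 -0.0014 -1.    ]]
```

Request:
arm_command(
  increments="255 -0.0094 0.0484 0 0 0 0.06; 255 -0.0094 0.0484 0 0 0 0.06; 255 -0.0094 0.0484 0 0 0 0.06; 255 -0.0094 0.0484 0 0 0 0.06; 255 -0.0094 0.0484 0 0 0 0.06; 255 -0.0094 0.0484 0 0 0 0.06; 255 -0.0094 0.0484 0 0 0 0; 255 -0.0094 0.0484 0 0 0 0",
)

```text
t: 11.92
tool_pos: [0.4252, -0.1282, 0.2054]
tool_rot: [-3.108, 0.447, 0.008]
ft_force: [0.8, -0.3, -2.8]
gripper_width: 0.0322
```

Run:
```python
from h import *
np.set_printoptions(precision=4,suppress=True)
s,T=st();print(s['tool_pos'],s['tool_rot'],s['gripper_width'],np.arctan2(T[1,1],T[0,1])+np.pi/2,s['ft_force']);print(T)
for n in ['wrist','top']: cv2.imwrite(f'pics/{n}8.png',vision.capture(n))
s,T=st();print(s['tool_pos'],T)
```

```text
[ 0.4252 -0.1282  0.2054] [-3.1083  0.4474  0.008 ] 0.03221913669235115 -0.2859093315361527 [ 0.8297 -0.2906 -2.7742]
[[ 0.9594 -0.282  -0.0049]
 [-0.282  -0.9594  0.002 ]
 [-0.0052 -0.0005 -1.    ]]
[ 0.424  -0.1302  0.2053] [[ 0.9579 -0.2869 -0.0067]
 [-0.2869 -0.958   0.0003]
 [-0.0065  0.0016 -1.    ]]
```

View pics/wrist8.png

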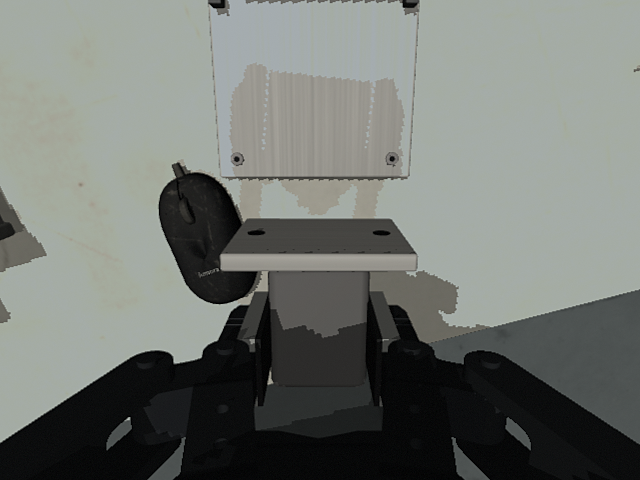

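Request:
arm_command(
  increments="255 0.042 -0.0035 0 0 0 0; 255 0.042 -0.0035 0 0 0 0; 255 0 0 0 0 0 0; 255 0 0 0 0 0 0; 255 0 0 0 0 0 0; 255 0 0 0 0 0 0",
)

```text
t: 12.78
tool_pos: [0.51, -0.1443, 0.2076]
tool_rot: [-3.109, 0.448, 0.001]
ft_force: [-0.4, -0.2, -2.9]
gripper_width: 0.0325
```

Run:
```python
from h import *
np.set_printoptions(precision=4,suppress=True)
s,T=st();print(s['tool_pos'],s['tool_rot'],s['gripper_width'],np.arctan2(T[1,1],T[0,1])+np.pi/2,s['ft_force']);print(T)
print(vision.get_calibration('wrist'))
for n in ['wrist']: cv2.imwrite(f'pics/{n}9.png',vision.capture(n))
s,T=st();print(s['tool_pos'],T)
im=cv2.imread('pics/wrist9.png')[0:240,160:480]; cv2.imwrite('pics/w9c.png',cv2.resize(im,None,fx=2.5,fy=2.5,interpolation=cv2.INTER_CUBIC))
```

```text
[ 0.51   -0.1443  0.2076] [-3.1093  0.4478  0.0012] 0.03251035767572241 -0.28609769174950905 [-0.4169 -0.2352 -2.9118]
[[ 0.9594 -0.2822 -0.0007]
 [-0.2822 -0.9594  0.0003]
 [-0.0008 -0.0001 -1.    ]]
{'mtx': array([[418.6181,   0.    , 318.152 ],
       [  0.    , 418.6181, 238.7203],
       [  0.    ,   0.    ,   1.    ]]), 'xyz': array([ 0.5776, -0.1631,  0.3449]), 'attitude': array([-0.1945,  0.2597, -1.8437])}
[ 0.5102 -0.1445  0.2078] [[ 0.9593 -0.2823 -0.0002]
 [-0.2823 -0.9593  0.0001]
 [-0.0002 -0.0001 -1.    ]]
```

View pics/w9c.png

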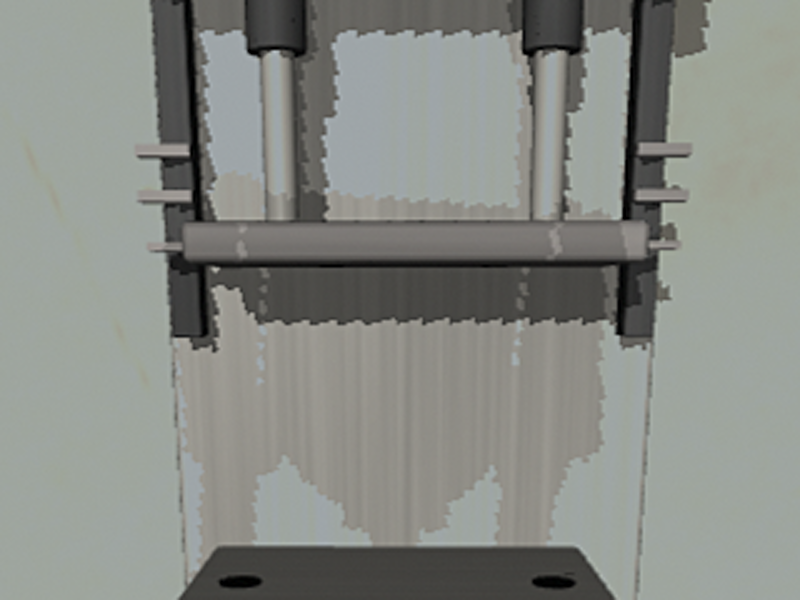

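Run:
```python
from h import *
im=cv2.imread('pics/wrist9.png')[205:285,200:440]; cv2.imwrite('pics/w9d.png',cv2.resize(im,None,fx=3.3,fy=3.3,interpolation=cv2.INTER_CUBIC))
```

```text
(no output)
```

View pics/w9d.png

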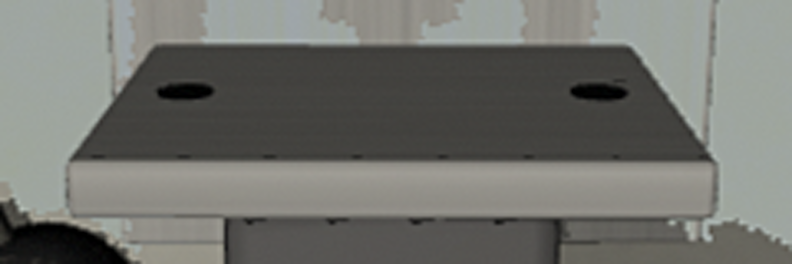

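Run:
```python
from h import *
np.set_printoptions(precision=4,suppress=True)
c=cal('wrist'); s,T=st()
pc=np.array([(69,160),(715,160),(149,45),(632,45),(185,91.5),(599,91.5),(67,215),(716,215)],float)
pix=np.c_[200+(pc[:,0]+.5)/3.3-.5,205+(pc[:,1]+.5)/3.3-.5]
obj=np.array([(30,31,50),(30,-31,50),(30,31,0),(30,-31,0),(30,23,25),(30,-23,25),(24,31,50),(24,-31,50)])/1000
S,t,e=sensor_pnp(c,obj,pix)
print('sensor',t);print(e);print(S)
print('yaw',np.arctan2(S[1,0],S[0,0]),'rel pos',T.T@(t-s['tool_pos']))
B=lambda u,v:(160+(u+.5)/2.5-.5,(v+.5)/2.5-.5)
def line(a,b,z):
    p,q=onz(c,B(*a),z),onz(c,B(*b),z); d=q-p; print((p+q)/2,np.linalg.norm(d),'yaw',np.arctan2(d[0],-d[1]),'in tool',T.T@((p+q)/2-s['tool_pos'])); return (p+q)/2
P=line((182,263),(649,263.5),.068)
line((182,225),(646,223),.068)
line((175,340),(654,340),.012) # deck edges
line((186,560),(638,560),.012)
line((208,335),(619,335),.026)
line((202,160),(629,160),.026)
F=t+S@[.03,0,0]; print('front',F,'in tool',T.T@(F-s['tool_pos']))
f=[onz(c,pix[i],t[2]) for i in (2,3)]; print(f,np.mean(f,0))
f=[onz(c,pix[i],t[2]+.05) for i in (0,1)]; print(f,np.mean(f,0),np.linalg.norm(f[0]-f[1]), T.T@(np.mean(f,0)-s['tool_pos']))
f=[onz(c,pix[i],s['tool_pos'][2]-.036+.025) for i in (4,5)]; print(f,np.mean(f,0),np.linalg.norm(f[0]-f[1]), T.T@(np.mean(f,0)-s['tool_pos']))
```

```text
sensor [ 0.5097 -0.1431  0.1708]
[[-1.1532 -0.7418]
 [ 1.1176 -0.7267]
 [ 0.9038 -0.2119]
 [-0.7159 -0.1706]
 [ 0.4893  0.1919]
 [-0.8806  0.2163]
 [ 0.6099  0.7134]
 [-0.3785  0.7068]]
[[ 0.9589  0.2835  0.0129]
 [-0.2835  0.959  -0.006 ]
 [-0.014   0.0021  0.9999]]
yaw -0.28746201953068373 rel pos [-0.0009 -0.0012  0.037 ]
[ 0.5843 -0.1703  0.068 ] 0.1178738689199174 yaw -0.2876491889800606 in tool [0.0784 0.0038 0.1398]
[ 0.5934 -0.1725  0.068 ] 0.11597114287092493 yaw -0.28255255475249247 in tool [0.0877 0.0034 0.1398]
[ 0.564  -0.1651  0.012 ] 0.1481856892378259 yaw -0.28664618548253384 in tool [0.0574 0.0046 0.1958]
[ 0.4969 -0.1448  0.012 ] 0.14818331324222675 yaw -0.28669986219313365 in tool [-0.0127  0.0041  0.1958]
[ 0.566  -0.1651  0.026 ] 0.1216502855059519 yaw -0.28664503577621697 in tool [0.0594 0.0041 0.1818]
[ 0.6121 -0.1791  0.026 ] 0.12097041955024876 yaw -0.2866065696142844 in tool [0.1075 0.0044 0.1818]
front [ 0.5385 -0.1516  0.1704] in tool [ 0.0291 -0.0011  0.0374]
[array([ 0.5474, -0.1216,  0.1708]), array([ 0.5297, -0.1816,  0.1708])] [ 0.5385 -0.1516  0.1708]
[array([ 0.5477, -0.1226,  0.2208]), array([ 0.5304, -0.1812,  0.2208])] [ 0.5391 -0.1519  0.2208] 0.06111051791752339 [ 0.0297 -0.0011 -0.013 ]
[array([ 0.5458, -0.1299,  0.1968]), array([ 0.5327, -0.174 ,  0.1968])] [ 0.5393 -0.152   0.1968] 0.046058917615368594 [ 0.0299 -0.001   0.011 ]
```

Request:
arm_command(
  increments="255 0.01 0.005 0.03 0 0 0; 255 0.01 0 0.04 0 0 0; 255 0 0 0.04 0 0 0; 255 0 0 0.03 0 0 0; 255 0 0 0.014 0 0 0; 255 0 0 0 0 0 0; 255 0 0 0 0 0 0",
)

```text
t: 13.7
tool_pos: [0.53, -0.1558, 0.0553]
tool_rot: [3.109, -0.448, 0.005]
ft_force: [-0.2, 0.1, -1.8]
gripper_width: 0.0323
```

Run:
```python
from h import *
np.set_printoptions(precision=4,suppress=True)
s,T=st();print(s['tool_pos'],s['gripper_width'],np.arctan2(T[1,1],T[0,1])+np.pi/2,s['ft_force'],s['ft_torque']);print(T)
for n in ['wrist','scene']: cv2.imwrite(f'pics/{n}10.png',vision.capture(n))
im=cv2.imread('pics/scene10.png')[160:290,280:430]; cv2.imwrite('pics/s10c.png',cv2.resize(im,None,fx=4.5,fy=4.5,interpolation=cv2.INTER_CUBIC))
```

```text
[ 0.53   -0.1558  0.0553] 0.03234544672271954 -0.28620871355321453 [-0.1913  0.1348 -1.8402] [ 0.0164 -0.0219  0.0428]
[[ 0.9593 -0.2823  0.0029]
 [-0.2823 -0.9593 -0.0011]
 [ 0.0031  0.0003 -1.    ]]
```

View pics/wrist10.png

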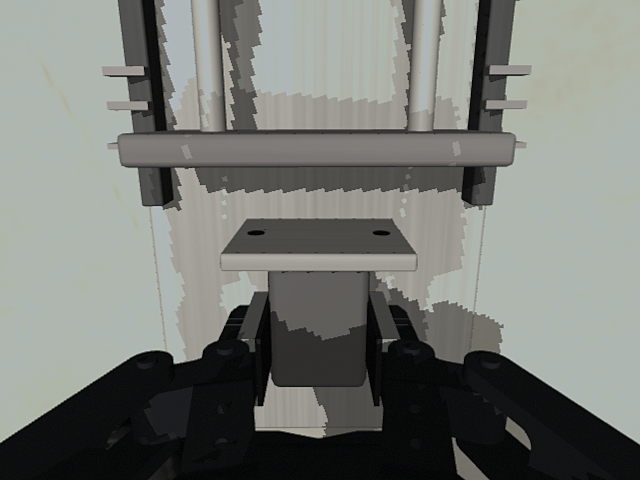

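View pics/s10c.png

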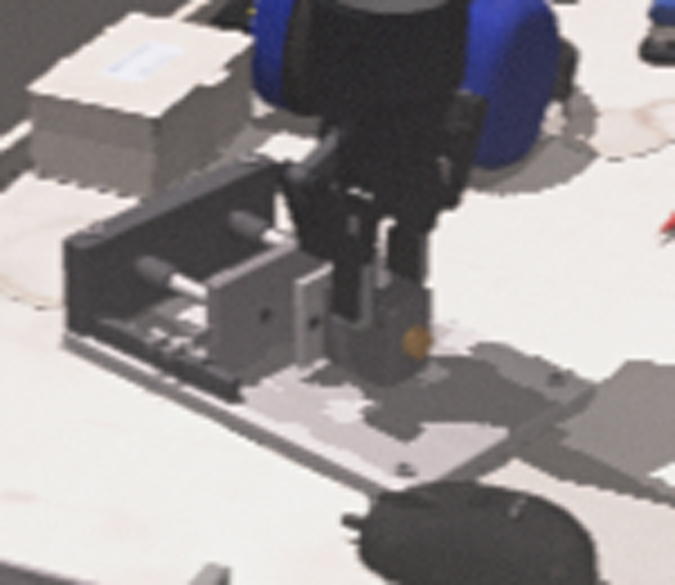

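Request:
arm_command(
  increments="255 0 -0.0004 0.002 0 0 0; 255 0 0 0.002 0 0 0; 255 0 0 0 0 0 0",
)

```text
t: 14.18
tool_pos: [0.5285, -0.1548, 0.0497]
tool_rot: [-3.109, 0.448, 0.001]
ft_force: [-0.2, -0.1, -2.9]
gripper_width: 0.0326
```

Request:
arm_command(
  increments="255 0 0 0.001 0 0 0; 255 0 0 0 0 0 0",
)

```text
t: 14.42
tool_pos: [0.5286, -0.1548, 0.0487]
tool_rot: [-3.109, 0.448, 0.0]
ft_force: [-0.3, 0.6, -2.6]
gripper_width: 0.0326
```

Request:
arm_command(
  increments="255 0 0 0.001 0 0 0; 255 0 0 0 0 0 0",
)

```text
t: 14.68
tool_pos: [0.5288, -0.1549, 0.0479]
tool_rot: [3.109, -0.448, 0.0]
ft_force: [-0.9, 0.8, -1.0]
gripper_width: 0.0323
```

Request:
arm_command(
  increments="255 0 0 0.001 0 0 0; 255 0 0 0 0 0 0",
)

```text
t: 14.92
tool_pos: [0.5288, -0.1549, 0.0478]
tool_rot: [-3.109, 0.448, 0.001]
ft_force: [-2.5, 0.6, 5.4]
gripper_width: 0.0322
```

Run:
```python
from h import *
np.set_printoptions(precision=4,suppress=True)
s,T=st();print(s['tool_pos'],s['gripper_width'],np.arctan2(T[1,1],T[0,1])+np.pi/2,s['ft_force'],s['ft_torque'],T.T@s['ft_force']);print(T)
c=cal('wrist'); cv2.imwrite('pics/wrist11.png',vision.capture('wrist'))
im=cv2.imread('pics/wrist11.png')[50:290,160:480]; cv2.imwrite('pics/w11c.png',cv2.resize(im,None,fx=2.5,fy=2.5,interpolation=cv2.INTER_CUBIC))
```

```text
[ 0.5288 -0.1549  0.0478] 0.03221646232936521 -0.28612211555355715 [-2.5367  0.6419  5.4119] [0.2459 0.5003 0.0451] [-2.6172  0.1003 -5.4108]
[[ 0.9593 -0.2822 -0.0004]
 [-0.2822 -0.9593  0.0001]
 [-0.0004  0.     -1.    ]]
```

View pics/w11c.png

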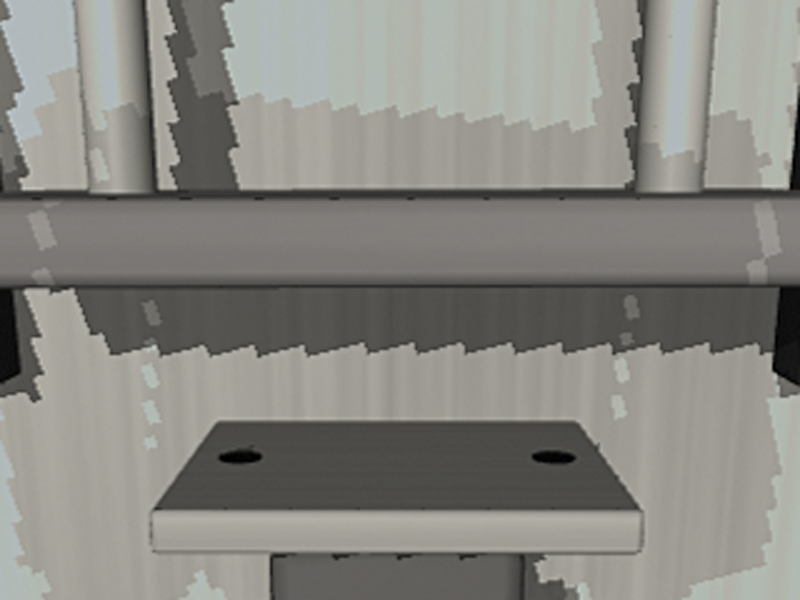

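Run:
```python
from h import *
np.set_printoptions(precision=4,suppress=True)
c=cal('wrist'); s,T=st()
B=lambda u,v:(160+(u+.5)/2.5-.5,50+(v+.5)/2.5-.5)
g=lambda u,v,z:T.T@(onz(c,B(u,v),z)-s['tool_pos'])
print('plate face',g(0,286,.068),g(799,286,.068)); print('flange',g(152,509,.062),g(642,509,.062),(g(152,509,.062)+g(642,509,.062))/2)
print('flange holes',(g(240,457,.037)+g(553,457,.037))/2)
im=cv2.imread('pics/wrist11.png')[60:220,80:560]; cv2.imwrite('pics/w11d.png',cv2.resize(im,None,fx=1.66,fy=1.66,interpolation=cv2.INTER_CUBIC))
```

```text
plate face [ 0.058  -0.0451 -0.0202] [ 0.058   0.0435 -0.0202]
flange [ 0.0301 -0.0314 -0.0142] [ 0.0301  0.0293 -0.0142] [ 0.0301 -0.0011 -0.0142]
flange holes [ 0.03   -0.0011  0.0108]
```

View pics/w11d.png

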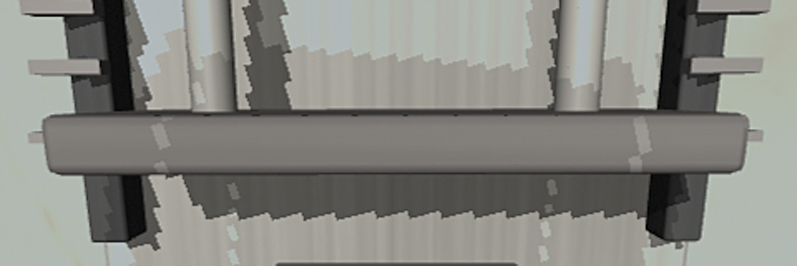

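Request:
arm_command(
  increments="255 0 -0.0003 -0.0006 0 0 0; 255 0.005 0 0 0 0 0; 255 0.007 0 0 0 0 0; 255 0.007 0 0 0 0 0; 255 0.005 0 0 0 0 0; 255 0 0 0 0 0 0",
  grip_force=80,
)

```text
t: 15.72
tool_pos: [0.5518, -0.1613, 0.048]
tool_rot: [-3.109, 0.448, 0.001]
ft_force: [-3.1, 1.1, 6.3]
gripper_width: 0.032
```

```bash
cat > chk.py <<'E'
from h import *
import sys
np.set_printoptions(precision=4,suppress=True)
n=sys.argv[1]
s,T=st();print(s['t'],s['tool_pos'],s['gripper_width'],np.arctan2(T[1,1],T[0,1])+np.pi/2,T.T@s['ft_force'],s['ft_torque']);print(T)
c=cal('wrist'); im=vision.capture('wrist'); cv2.imwrite(f'pics/w{n}.png',im)
cv2.imwrite(f'pics/w{n}c.png',cv2.resize(im[60:300,80:560],None,fx=1.66,fy=1.66,interpolation=cv2.INTER_CUBIC))
E
python3 chk.py 12
```

```text
15.725 [ 0.5518 -0.1613  0.048 ] 0.03195352931093722 -0.286167589607512 [-3.2342 -0.1512 -6.2545] [ 0.2379  0.4837 -0.0065]
[[ 0.9593 -0.2823 -0.0005]
 [-0.2823 -0.9593  0.0003]
 [-0.0005 -0.0001 -1.    ]]
```

View pics/w12c.png

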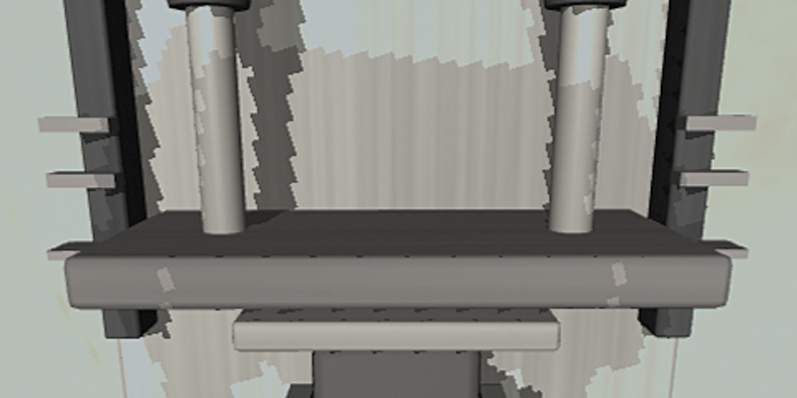

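Request:
arm_command(
  increments="255 0 0.0003 -0.0006 0 0 0; 255 0.002 0 0 0 0 0; 255 0.002 0 0 0 0 0; 255 0.002 0 0 0 0 0; 255 0.002 0 0 0 0 0; 255 0 0 0 0 0 0",
)

```text
t: 16.52
tool_pos: [0.5575, -0.1631, 0.0481]
tool_rot: [-3.109, 0.447, 0.007]
ft_force: [-6.1, 2.6, 7.7]
gripper_width: 0.0316
```

```bash
python3 chk.py 13; python3 -c "
import cv2
im=cv2.imread('pics/w13.png')
a=im[190:290,100:300];b=im[190:290,330:530]
import numpy as np
cv2.imwrite('pics/w13d.png',cv2.resize(np.vstack([a,b]),None,fx=3,fy=3,interpolation=cv2.INTER_CUBIC))"
```

```text
16.525 [ 0.5575 -0.1631  0.0481] 0.03162098000698953 -0.2858917500153313 [-6.6327 -0.7706 -7.6921] [0.4658 1.0171 0.0831]
[[ 0.9594 -0.282  -0.0044]
 [-0.282  -0.9594  0.0016]
 [-0.0047 -0.0003 -1.    ]]
```

View pics/w13c.png

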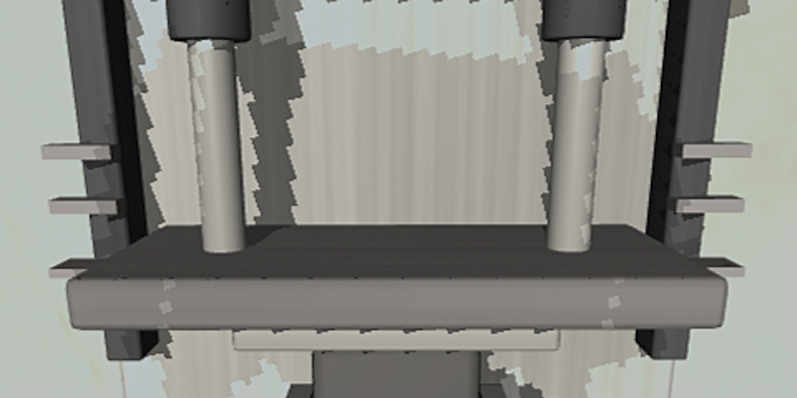

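View pics/w13d.png

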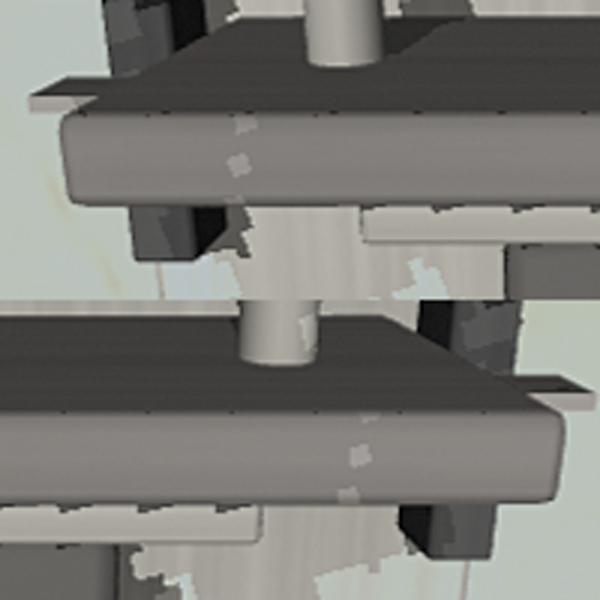

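Request:
arm_command(
  increments="255 0 0 -0.0003 0 0.006 0; 255 0 0 -0.0003 0 0.004 0; 255 0 0 0 0 0 0",
)

```text
t: 16.95
tool_pos: [0.5576, -0.1632, 0.0479]
tool_rot: [3.109, -0.447, 0.009]
ft_force: [-4.9, 2.6, 3.8]
gripper_width: 0.032
```

```bash
python3 chk.py 14
```

```text
16.95 [ 0.5576 -0.1632  0.0479] 0.031977788679564356 -0.2858521218733281 [-5.4512 -1.1201 -3.7914] [0.4825 0.945  0.137 ]
[[ 0.9594 -0.282   0.0055]
 [-0.282  -0.9594 -0.0014]
 [ 0.0057 -0.0002 -1.    ]]
```

Request:
arm_command(
  increments="255 0.002 0 -0.0004 0 0 0; 255 0.002 0 0 0 0 0; 255 0.002 0 0 0 0 0; 255 0.002 0 0 0 0 0; 255 0 0 0 0 0 0; 255 0 0 0 0 0 0",
)

```text
t: 17.75
tool_pos: [0.564, -0.1651, 0.048]
tool_rot: [3.11, -0.447, 0.004]
ft_force: [-7.8, 2.4, 5.4]
gripper_width: 0.032
```

```bash
python3 chk.py 15
```

```text
17.75 [ 0.564  -0.1651  0.048 ] 0.0319792702013883 -0.2854399439592603 [-8.1142 -0.1394 -5.4521] [0.486  1.212  0.1635]
[[ 0.9595 -0.2816  0.0024]
 [-0.2816 -0.9595 -0.0005]
 [ 0.0024 -0.0002 -1.    ]]
```

View pics/w15c.png

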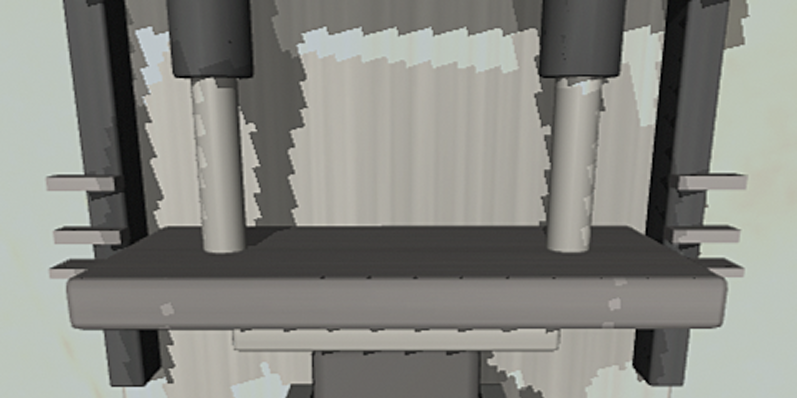

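Request:
arm_command(
  increments="255 0.002 0 -0.0005 0 0.003 0; 255 0.002 0 0 0 0 0; 255 0.002 0 0 0 0 0; 255 0.002 0 0 0 0 0; 255 0.002 0 0 0 0 0; 255 0 0 0 0 0 0; 255 0 0 0 0 0 0",
)

```text
t: 18.68
tool_pos: [0.5712, -0.1672, 0.048]
tool_rot: [-3.11, 0.446, 0.0]
ft_force: [-11.4, 2.3, 6.8]
gripper_width: 0.032
```

```bash
python3 chk.py 16
```

```text
18.675 [ 0.5712 -0.1672  0.048 ] 0.03198019173160457 -0.28509301813940313 [-11.61     0.987   -6.8193] [0.6089 1.7957 0.1472]
[[ 0.9596 -0.2812 -0.0002]
 [-0.2812 -0.9596  0.0003]
 [-0.0002 -0.0002 -1.    ]]
```

View pics/w16c.png

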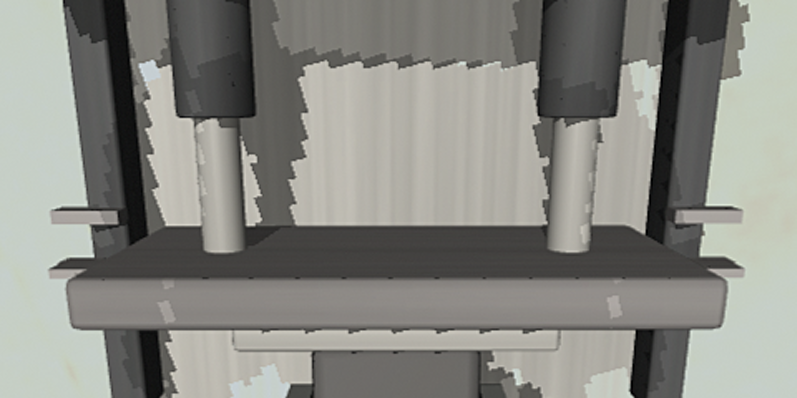

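Request:
arm_command(
  increments="255 0.002 0 -0.0005 0 0.003 0; 255 0.002 0 0 0 0 0; 255 0.002 0 0 0 0 0; 255 0.001 0 0 0 0 0; 255 0 0 0 0 0 0; 255 0 0 0 0 0 0",
)

```text
t: 19.48
tool_pos: [0.576, -0.1686, 0.048]
tool_rot: [-3.109, 0.446, 0.003]
ft_force: [-14.1, 4.1, 8.6]
gripper_width: 0.0321
```

```bash
python3 chk.py 17
```

```text
19.475 [ 0.576  -0.1686  0.048 ] 0.03208613068405081 -0.28496020131190214 [-14.6884   0.0459  -8.5329] [0.6753 2.2606 0.1829]
[[ 0.9597 -0.2811 -0.0016]
 [-0.2811 -0.9597  0.0007]
 [-0.0017 -0.0002 -1.    ]]
```

View pics/w17c.png

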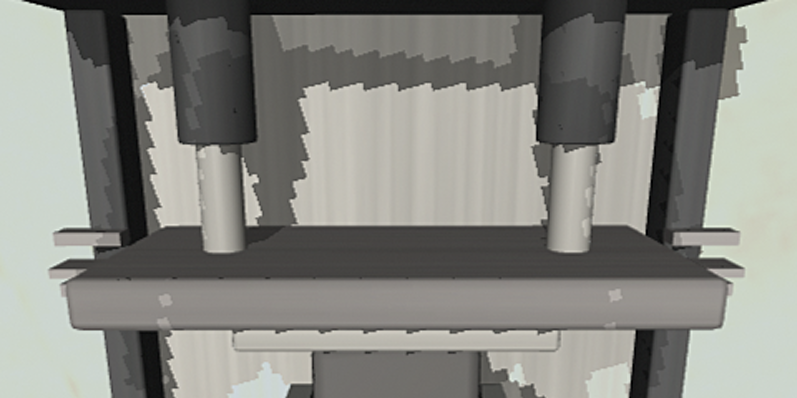

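Request:
arm_command(
  increments="255 0 0 -0.0004 0 0.003 0; 255 0 0 -0.0004 0 0.002 0; 255 0 0 0 0 0 0; 255 0 0 0 0 0 0",
)

```text
t: 20.02
tool_pos: [0.576, -0.1686, 0.048]
tool_rot: [3.11, -0.446, 0.006]
ft_force: [-13.1, 3.2, 4.9]
gripper_width: 0.0321
```

```bash
python3 chk.py 18
```

```text
20.025 [ 0.576  -0.1686  0.048 ] 0.032132975981164644 -0.284967740671908 [-13.4908   0.6561  -4.9205] [0.6133 2.0598 0.1797]
[[ 0.9597 -0.2811  0.0035]
 [-0.2811 -0.9597 -0.0007]
 [ 0.0036 -0.0003 -1.    ]]
```

Request:
arm_command(
  increments="255 0 0 -0.0005 0 0 0; 255 0 0 0 0 0 0; 255 0 0 0 0 0 0; 255 0 0 0 0 0 0",
)

```text
t: 20.58
tool_pos: [0.576, -0.1686, 0.048]
tool_rot: [3.109, -0.446, 0.006]
ft_force: [-11.2, 2.9, 1.4]
gripper_width: 0.0316
```

```bash
python3 chk.py 19
python3 - <<'E'
from h import *
for n in ['scene','top']: cv2.imwrite(f'pics/{n}19.png',vision.capture(n))
im=cv2.imread('pics/scene19.png')[160:290,280:430]; cv2.imwrite('pics/s19c.png',cv2.resize(im,None,fx=4.5,fy=4.5,interpolation=cv2.INTER_CUBIC))
im=cv2.imread('pics/w19.png')
cv2.imwrite('pics/w19d.png',cv2.resize(np.hstack([im[180:290,100:200],im[180:290,450:550]]),None,fx=4,fy=4,interpolation=cv2.INTER_CUBIC))
E
```

```text
20.575 [ 0.576  -0.1686  0.048 ] 0.03160005570928451 -0.2849572133742746 [-11.5034   0.3778  -1.4759] [0.4942 1.892  0.228 ]
[[ 0.9597 -0.2811  0.0037]
 [-0.2811 -0.9597 -0.0008]
 [ 0.0037 -0.0003 -1.    ]]
```

View pics/s19c.png

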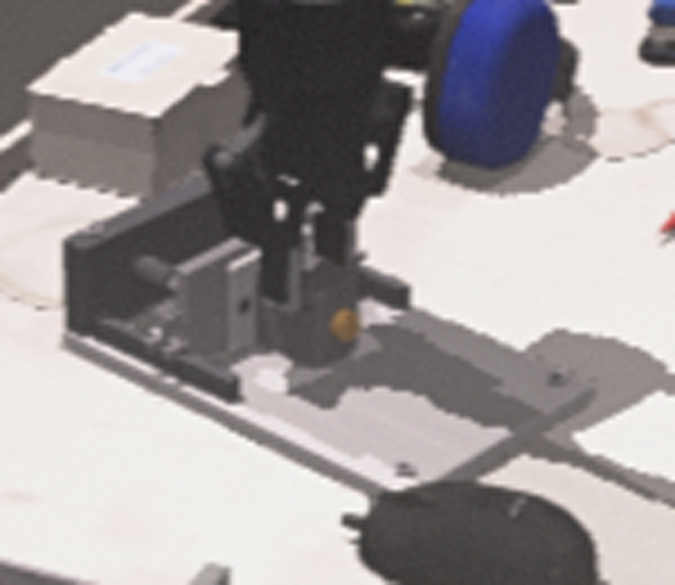

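View pics/w19d.png

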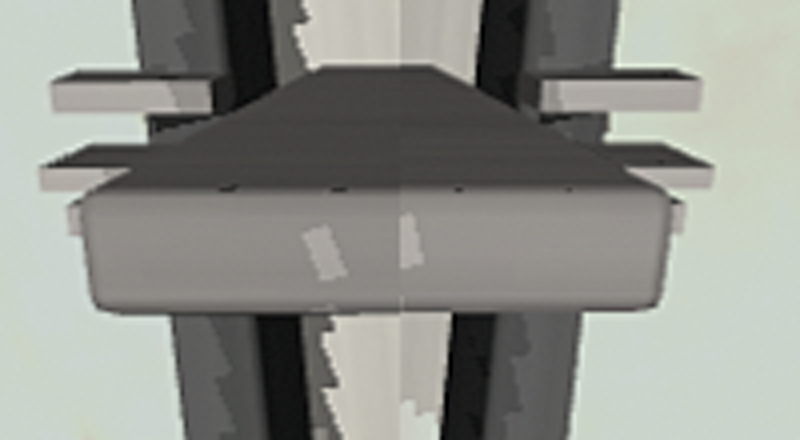

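View pics/top19.png

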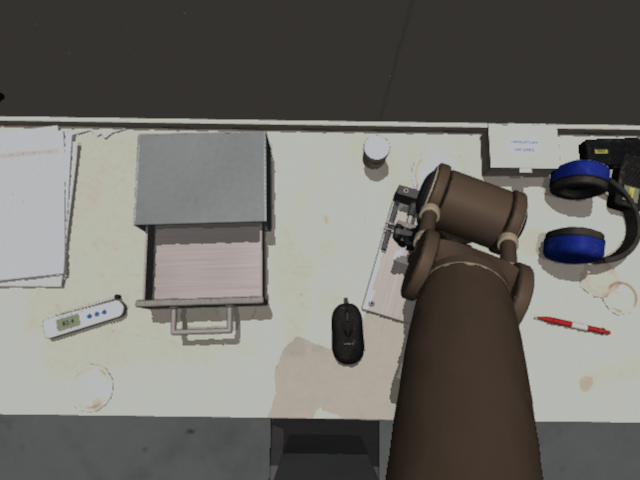

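Request:
arm_command(
  increments="255 0 0 0 0 0 0; 255 0 0 0 0 0 0; 255 0 0 0 0 0 0; 255 0 0 0 0 0 0; 255 0 0 0 0 0 0; 255 0 0 0 0 0 0; 255 0 0 0 0 0 0; 255 0 0 0 0 0 0",
)

```text
t: 21.72
tool_pos: [0.576, -0.1686, 0.048]
tool_rot: [3.109, -0.446, 0.006]
ft_force: [-10.8, 2.5, 1.7]
gripper_width: 0.0319
```

```bash
python3 chk.py 20
```

```text
21.725 [ 0.576  -0.1686  0.048 ] 0.031939872610832296 -0.28495130923139245 [-11.019    0.6356  -1.7481] [0.5296 1.9127 0.1583]
[[ 0.9597 -0.2811  0.0037]
 [-0.2811 -0.9597 -0.0008]
 [ 0.0038 -0.0002 -1.    ]]
```

View pics/w20.png

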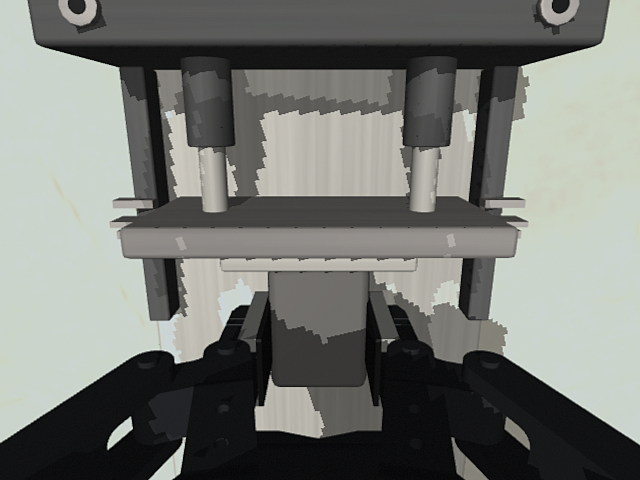

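```bash
python3 -c "
from station import robot
print(robot.hand_in())"
```

```text
the job is handed in; nothing more can be done
None
```

The sensor is out of the drawer and upright on the jig deck, with its flange against the stop plate. The arm is still gripping it and holding the push, and I handed the job in at about 21.8 s.

**Last checks:**
- **Plate position:** the wrist picture shows both pointers between the two ridges. I work out the plate's travel as 18 to 21 mm, by image and by arm position.
- **Push:** the force along the push was steady at about 11 N over the last second. I put that down to roughly 10 N of spring plus some friction on the deck.
- **Deck contact:** the sensor presses on the deck with about 4 N.
- **Centring:** the flange and plate centres agree to within about 0.3 mm, and their angles to within about 2 mrad. I could not see the screw holes line up directly.
- **Bystanders:** in the top picture, taken just before the final hold, the mouse and the sample pot are where they started.

**Less certain:** the camera fit of the gripped sensor suggested it leaned forward by about 0.8°. Its contact with the drawer floor suggested about 0.2°. I trusted the drawer floor and tilted the tool to match.

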